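Set the carton width guide to the gauge with the knurled wheel

TASK

The width fixture on the table is set too wide for the next cartons. Close its gap by rolling the knurled wheel under a fingertip, in as many strokes as it takes, until the point on the sliding guide stands directly opposite the point of the gauge tab, then take the hand away. Move the guide only with the wheel (do not push the guide or the gauge tab), lift nothing, and leave the things lying around where they are.

Things in the scene. Friction and masses are not known exactly. Their poses are not given: they have to be found in the camera images.
- fixture: Fixed aluminium fixture, base 130 (x) x 300 (y) x 12 mm. Origin: centre of the underside; z up, +y from the wheel end to the upright fence (inner face y = 130, top z = 72 mm). The guide slides along y between wheel and fence; gauge rail along x = -58 mm, top z = 22. Cheeks beside the wheel, x = 15 to 21 mm either side, end 6 mm below its top. Nothing on it is higher than the wheel.
- wheel: Knurled steel wheel, 72 mm diameter, 26 mm wide. Origin on the axle (along fixture x), at x = 0, y = -85, z = 50 mm in the fixture's frame; its axes turn with it. Rolling its top towards the fence moves the guide that way, 1 mm per 4.5 mm of rim (8 mm per rad); rolling back opens. It resists with about 1.5 N at the rim, stays where left, and follows a fingertip pressing a few newtons from above.
- wheel_top (a point): Topmost point of the wheel's rim, midway across its width (fixture frame x = 0, y = -85, z = 86 mm); does not turn with the wheel. Axes as the fixture's.
- guide: Sliding guide: upright steel plate 75 x 12 x 56 mm, driven by the wheel through a rack (fixture x = 30 to 40, top z = 68.5 mm) that reaches back past the wheel. Origin at the foot of its face towards the fence, 14 mm above the table, at fixture y = 25 mm when fully open; axes as the fixture's. Slides 60 mm.
- guide_tip (a point): Tip of the dark pointed index on the guide's front edge, which points to fixture -x, 28 mm above the table; 40 mm in -x and 6 mm in -y from the guide's origin. Axes as the fixture's.
- gauge: Gauge tab: steel block 14 x 22 x 12 mm with a small clamp screw on top and a dark point towards the guide, fixed on the gauge rail. Origin: centre of its underside, 22 mm above the table; axes as the fixture's.
- gauge_tip (a point): Tip of the gauge tab's point, which points to fixture +x, 28 mm above the table. Axes as the fixture's. The guide is set when guide_tip has the same fixture y as this tip (they then face each other 4 mm apart in x). At the start guide_tip is 15 to 45 mm short of it, towards the wheel.
- carton: Filled dark carton 78 x 117 x 58 mm lying behind the fixture; bystander. Origin: centre of the underside.
- pouch: Foil pouch 100 x 62 x 25 mm lying behind the fixture; bystander. Origin: centre of the underside.
- folder: Cream bone folder 22 x 153 x 8 mm lying in front of the fixture; bystander. Origin: centre of the underside.
- glue: Glue stick, 25 mm in diameter, 95 mm high, standing beyond the fence; bystander. Origin: centre of the underside.
- calc: Calculator 118 x 72 x 17 mm lying to the right of the fixture; bystander. Origin: centre of the underside.

How it is judged (in metres and radians):
On the way:
1. a fingertip rests on the knurled wheel (contact force between the fingers and wheel above 0.5 N), for 0.1 s.
At the end, for the whole second after the job is handed in: The tip of the guide's point is within 3 mm of the gauge tab's point, measured along the slide (fixture y), and the guide is at rest (slower than 2 mm/s) (y of guide_tip in the frame of gauge_tip between -0.003 and 0.003 m and linear speed of guide below 0.002 m/s); the robot touches nothing.
It fails at once if the guide is pushed directly instead of through the wheel (contact force between any of the fingers, the arm and guide above 2 N).
It fails at once if the gauge tab is pushed (contact force between any of the fingers, the arm and gauge above 2 N).
It fails at once if a thing lying around (carton, pouch, bone folder, glue stick, calculator) is lifted, carried or pushed more than 15 mm from its place (distance of any of carton, pouch, folder, glue, calc from where it was at the start of the episode above 0.015 m).
It also fails if it takes over 64 s, if anything falls off the work surface, if the arm or the gripper's body presses on something with over 40 N, if the wrist force passes 120 N, or if a joint passes its speed limit or range.

ROBOT

A 6-joint arm with a two-finger parallel gripper is mounted at the origin on a cart in front of the work surface, level with it; the furniture and walls round the work are solid. World frame = base frame: x ahead of the robot, y to its left, z up, the work surface at z = 0. Lengths are in mm, angles in rad, forces in N, time in s.
With the tool pointing down it reaches from about 400 to 925 mm from the base axis. Payload 12.5 kg.
Tool frame: the origin (TCP) lies at the very end of the fingers, on their centre line; the grasp point (between the pads) lies 19 mm behind it; x points along the fingers, y is the direction in which the jaws open and shut, and the axes are right-handed (so a half turn about x gives the same grasp; the last joint's range is limited). The gripper opens to 95 mm and grips with 3 to 60 N. Pads are 20 mm wide; open, the fingers measure 119 mm over their backs; the gripper's body (75 mm by 180 mm) begins 59 mm behind the grasp point.
Start: joints at [-1.431, 0.491, 1.559, -0, 1.092, -0.106], TCP at [152.105, -606.229, 191.361] pointing down, gripper open.
Joint ranges: [-3.1, 3.1], [-0.84, 2.19], [0.05, 2.79], [-1.13, 4.28], [0.06, 2.93], [-2.69, 2.69]. Speed limits (rad/s): [2.22, 2.22, 2.79, 3.14, 3.14, 3.14].

INTERFACE

Orientations are given as [roll, pitch, yaw] about the fixed x, y, z axes, in that order (R = Rz(yaw) Ry(pitch) Rx(roll)).
In Python, from cell import * gives the robot as it stands.
- The arm moves only by the tool step_arm, never from a script. Its argument "steps" is a list of rows, each a list of 4 numbers: the shift along the tool's x, y, z in units of 50 mm (1.0 is 50 mm), then the turn about the tool's x in units of 8 degrees (1.0 is 8 degrees). A call has 1 to 20 rows; each row shifts and turns the commanded pose from where the row before left it, along the tool's axes as they then stand; what a row does not reach is not made up. A row lasts 1/8 s, in which the tool goes at most 62.5 mm and 10.7 degrees, less where a joint would pass 70% of its speed; a pose out of reach is approached as far as the arm can. A call is refused whole if a number of a shift passes 1 or a number of a turn 1, either way. A call with a gripper value outside its range is refused whole. "jaw" is the closure, from 0 (fully open) to 1 (shut), set as the call begins (left out, the last holds). The fingers move at their own pace and stop on an object; the grip force is fixed at half the most. Time passes only in rows, so rows that do not move let the fingers close. It gives the time, the measured TCP pose, the force and the opening at its end, in the units of the state.
- state(): the state, without advancing time (a new reading comes with each control period).
- read_camera(name): name is "scene" or "top"; returns the picture (400x640x3 uint8, red, green, blue); there is no depth.
- camera_info(name): a dict with "mtx" (3x3 intrinsics, pixels), "k1" (the pictures are not rectified: a ray, as slopes to the right and down, at radius r is drawn at 1 + k1 r^2 times it, then the intrinsics apply), "eye" and "attitude" of the camera in the world. Camera axes: x right, y down, z forward; pixel columns grow to the right and rows downward; lengths in mm; the calibration is good to about 2 mm. A picture is of the moment at which its call begins. camera_info takes no time and is no camera call.
- job_done(): hands the job in, once; it reports no verdict.
The state is a dict: "t": time; "joints": joint angles; "qvel": joint speeds; "tau": joint torques, N m; "eef_pos": TCP position; "tcp_rot": TCP orientation; "ft_force": force on the tool from outside, world axes, zero at the start; "moment": the same for the moment, N m; "opening": opening from 0.0 (shut) to 1.0 (fully open).
Only numpy, scipy, OpenCV 4.12 (cv2) and the standard library are available. Lean on these libraries where they do the work, as an engineer would, in place of code of your own. Each camera call takes 0.05 s, during which the arm holds its last target.

## Working session

There is one attempt and no reset: what is moved stays moved. The work goes in short steps, Python scripts to look and compute and a tool call to move; the robot and the scene stay as the last step left them, time stands still between calls to the robot, and variables do not carry over. Pictures are saved under pics/ and viewed, and the job is handed in when it is done.

Besides the shell and the picture viewer there is one more tool, called after "Emit:" as name(argument=value, ...) on one line, values as JSON. step_arm: Moves the arm, as the interface text tells. Its arguments: {"type":"object","properties":{"steps":{"type":"array","items":{"type":"array","items":{"type":"number"}}},"jaw":{"type":"number"}},"required":["steps"]}

```bash
mkdir -p pics; ls
python3 - <<'E'
from cell import *
import cv2
for n in("scene","top"):
    cv2.imwrite(f"pics/{n}0.png",read_camera(n)[:,:,::-1]); print(n,camera_info(n))
print(state())
E
```

```text
pics
scene {'mtx': array([[508.90862185,   0.        , 324.01091934],
       [  0.        , 508.90862185, 195.15136111],
       [  0.        ,   0.        ,   1.        ]]), 'k1': -0.10981403293418691, 'eye': array([-510.20816947, -660.39174142,  627.3842833 ]), 'attitude': array([-1.99528949, -0.01524159, -1.05304663])}
top {'mtx': array([[511.2409823 ,   0.        , 306.14119821],
       [  0.        , 511.2409823 , 198.98885826],
       [  0.        ,   0.        ,   1.        ]]), 'k1': -0.11340865436120481, 'eye': array([ 342.38502341,  -55.87759228, 1427.59038192]), 'attitude': array([-2.95933464, -0.01780519, -1.55234393])}
{'t': 0.1, 'joints': array([-1.43059845e+00,  4.91502163e-01,  1.55938785e+00,  1.21230348e-05,
        1.09172039e+00, -1.05596243e-01]), 'qvel': array([ 0.00027763, -0.00140672, -0.00324255,  0.00211008,  0.00167989,
       -0.00026103]), 'tau': array([ 1.26401665e-03, -6.13623905e+01, -2.58606094e+01,  6.93457690e-02,
        4.70293534e-02, -4.11162466e-05]), 'eef_pos': array([ 152.0724015 , -605.96623636,  190.81863828]), 'tcp_rot': array([-1.68695717,  1.56977852,  1.70042401]), 'ft_force': array([ 0.78777994, -1.23736235,  0.41512669]), 'moment': array([-0.01203214, -0.00307367,  0.03549166]), 'opening': 0.9997871555964584}
```

View pics/scene0.png

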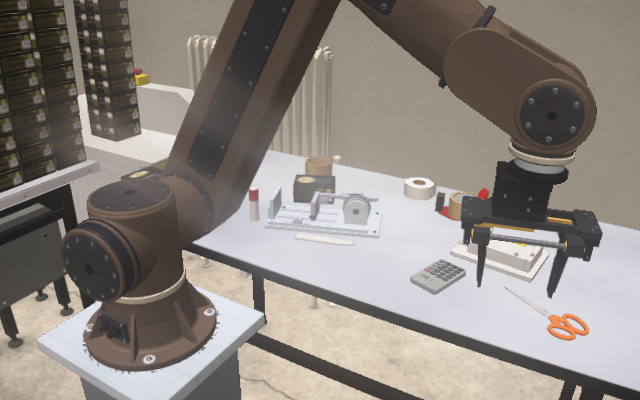

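View pics/top0.png

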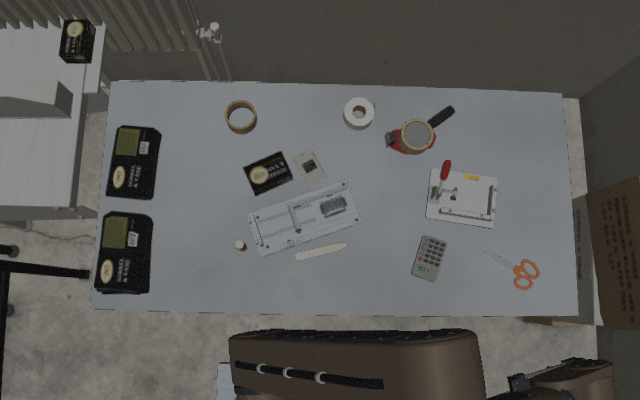

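The top view shows the fixture around (303,218), with the wheel at about (333,205) and the fence end at about (255,230). The scene view shows the wheel near (356,208) and the fence near (275,203). I'll zoom in on both.

```bash
cat > h.py <<'E'
import numpy as np, cv2
from scipy.spatial.transform import Rotation as Rn
from cell import *
def cam(n):
    c=camera_info(n); return c,Rn.from_euler('xyz',c['attitude']).as_matrix()
def ray(n,uv):
    c,R=cam(n);M=c['mtx'];d=np.array([(uv[0]-M[0,2])/M[0,0],(uv[1]-M[1,2])/M[1,1]])
    u=d.copy()
    for _ in range(20): u=d/(1+c['k1']*(u@u))
    return c['eye'],R@np.array([u[0],u[1],1])
def onz(n,uv,z):
    e,d=ray(n,uv); return e+d*(z-e[2])/d[2]
def proj(n,P):
    c,R=cam(n);p=R.T@(np.array(P,float)-c['eye']);s=p[:2]/p[2];s=s*(1+c['k1']*(s@s))
    return s*c['mtx'][0,0]+c['mtx'][:2,2]
def zoom(n,img,x,y,w,h,k,f):
    cv2.imwrite(f,cv2.resize(img[y:y+h,x:x+w,::-1],None,fx=k,fy=k,interpolation=cv2.INTER_CUBIC))
E
python3 - <<'E'
from h import *
a=cv2.imread('pics/top0.png')[:,:,::-1];b=cv2.imread('pics/scene0.png')[:,:,::-1]
zoom('top',a,238,172,130,95,6,'pics/topz.png')
zoom('scene',b,255,175,135,80,5.9,'pics/scz.png')
for p in [(320,80),(333,205),(255,230)]: print(onz('top',p,0))
E
```

```text
[ 968.37215436 -111.17985879    0.        ]
[ 590.27689863 -152.96170129    0.        ]
[514.3156821   65.51012562   0.        ]
```

View pics/topz.png

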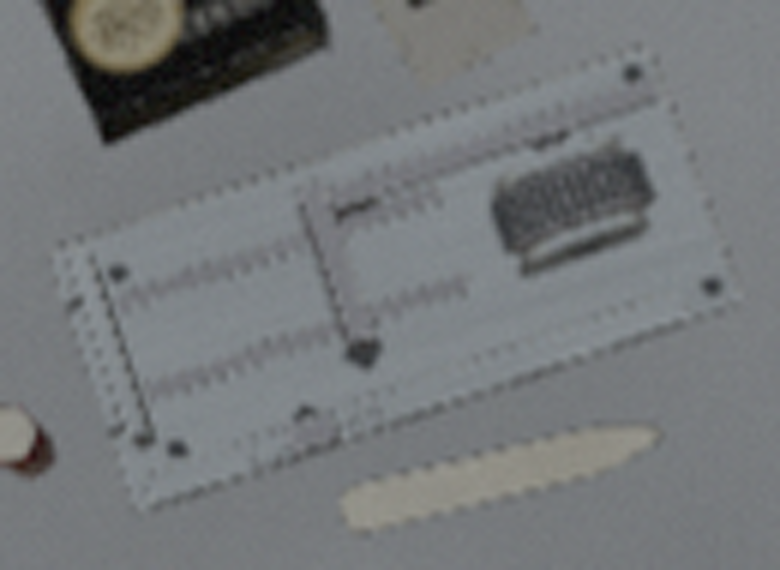

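View pics/scz.png

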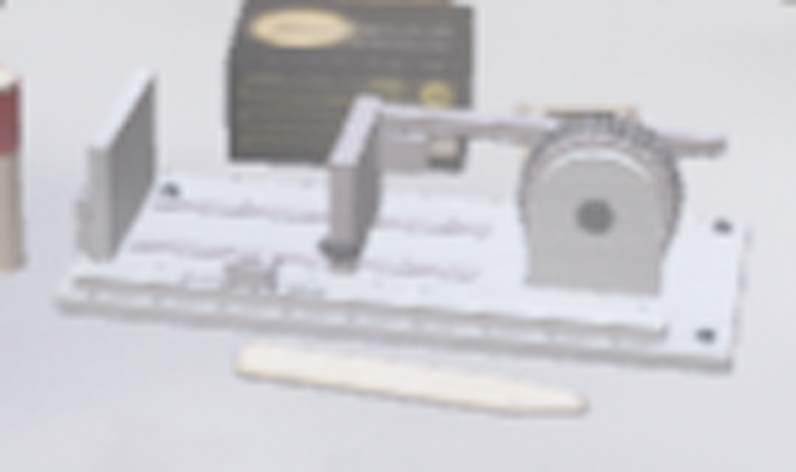

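```bash
cat >> h.py <<'E'
def fx(p,P):
    c,s=np.cos(p[2]),np.sin(p[2]);P=np.array(P,float)
    return np.array([p[0]+c*P[0]-s*P[1],p[1]+s*P[0]+c*P[1],P[2]])
def inv(p,W):
    c,s=np.cos(p[2]),np.sin(p[2]);dx,dy=W[0]-p[0],W[1]-p[1]
    return np.array([c*dx+s*dy,-s*dx+c*dy,W[2]])
E
python3 - <<'E'
from h import *
from scipy.optimize import least_squares
zt=lambda u,v:((u+.5)/6-.5+238,(v+.5)/6-.5+172)
zs=lambda u,v:((u+.5)/5.9-.5+255,(v+.5)/5.9-.5+175)
O=[('top',zt(57,248),(65,150,12)),('top',zt(652,48),(65,-150,12)),('top',zt(742,296),(-65,-150,12)),('top',zt(148,510),(-65,150,12)),
('scene',zs(735,357),(-65,-150,12)),('scene',zs(748,228),(65,-150,12)),('scene',zs(60,297),(-65,150,12)),
('scene',zs(602,118),(0,-85,86))]
def f(p,w=('top','scene')): return np.concatenate([proj(n,fx(p,P))-np.array(uv) for n,uv,P in O if n in w])
for w in (('top',),('scene',),('top','scene')):
    r=least_squares(f,[540,-50,.3],args=(w,),x_scale=[100,100,.3]);print(w,r.x,np.round(r.fun,1))
p=r.x;np.save('p.npy',p)
print('top tip',inv(p,onz('top',zt(363,370),28)),'gauge',inv(p,onz('top',zt(303,406),28)))
print('scene tip',inv(p,onz('scene',zs(345,266),28)))
print('wheel top',fx(p,(0,-85,86)))
a=cv2.imread('pics/top0.png')
k=8;z=cv2.resize(a[215:255,275:320],None,fx=16,fy=14,interpolation=cv2.INTER_NEAREST);cv2.imwrite('pics/tz2.png',cv2.convertScaleAbs(z,alpha=1.5))
b=cv2.imread('pics/scene0.png')
cv2.imwrite('pics/sz2.png',cv2.resize(b[205:235,280:325],None,fx=16,fy=16,interpolation=cv2.INTER_NEAREST))
E
```

```text
('top',) [ 5.51817055e+02 -7.27651203e+01  3.59040673e-01] [-0.8  0.2  0.4 -1.   1.5  0.4 -1.1  0.4]
('scene',) [ 5.47410883e+02 -6.98124223e+01  3.65665957e-01] [ 0.2 -0.3  0.5 -1.  -1.3 -0.2  0.7  1. ]
('top', 'scene') [ 5.50328791e+02 -7.08013628e+01  3.58376905e-01] [-1.5  0.6 -0.3 -0.5  0.8  0.9 -1.8  0.9  0.8 -0.5  1.4 -1.1 -0.4 -0.7
  1.5  0.7]
top tip [-37.60914847  30.27733105  28.        ] gauge [-44.14841643  61.65841849  28.        ]
scene tip [-46.28495798  24.69820587  28.        ]
wheel top [ 580.14294184 -150.40108881   86.        ]
```

View pics/tz2.png

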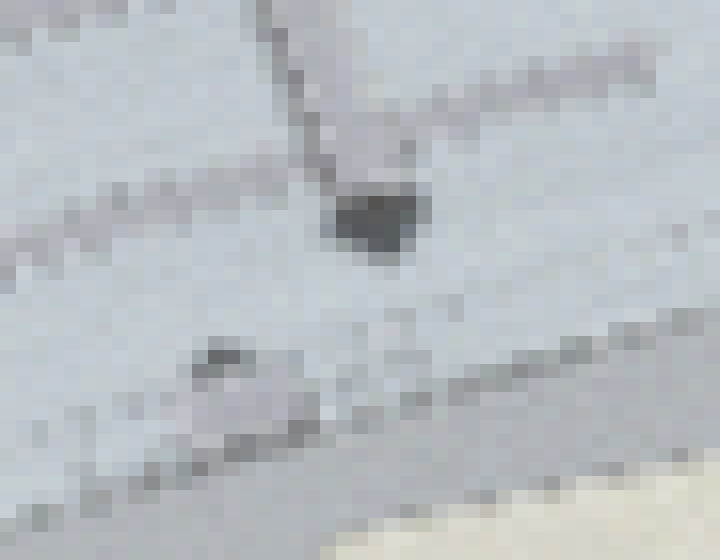

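View pics/sz2.png

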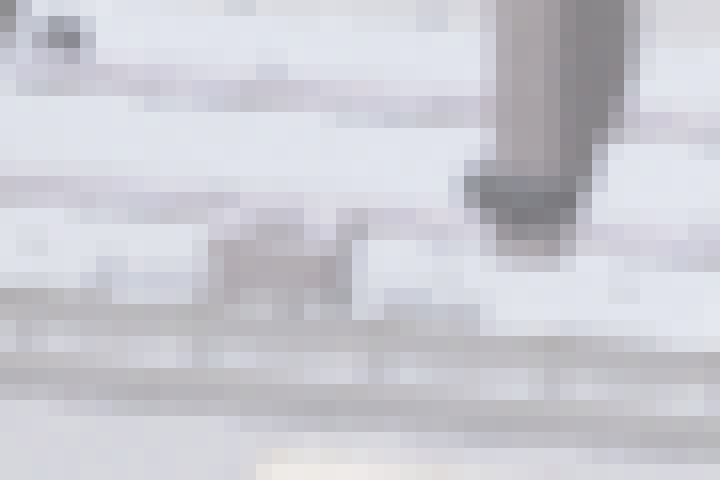

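The guide tip is about 31 mm short of the gauge. I'll average frames for sub-pixel blobs and compute the approach.

```bash
cat >> h.py <<'E'
def avg(n,k): return np.mean([read_camera(n).astype(float) for _ in range(k)],0)
def blob(g,cx,cy,w,h,zf=28):
    # weighted dark centroid in window
    s=g[cy-h:cy+h+1,cx-w:cx+w+1]; bg=np.percentile(s,60); wt=np.clip(bg-25-s,0,None)
    v,u=np.mgrid[cy-h:cy+h+1,cx-w:cx+w+1]; return np.array([(u*wt).sum(),(v*wt).sum()])/wt.sum(), wt.sum()
def measure(k=5,gx=(299,230)):
    p=np.load('p.npy');g=avg('top',k).mean(2)
    a,wa=blob(g,gx[0],gx[1],4,4);b,wb=blob(g,288,240,3,2)
    A=inv(p,onz('top',a,28));B=inv(p,onz('top',b,28))
    print('guide',a.round(2),A.round(2),'gauge',b.round(2),B.round(2),'gap',round(B[1]-A[1],2));return g
E
python3 - <<'E'
from h import *
g=measure(8); np.set_printoptions(linewidth=200)
print(g[224:236,292:306].round().astype(int));print(g[236:246,282:296].round().astype(int))
p=np.load('p.npy');s=state();R=Rn.from_euler('xyz',s['tcp_rot']).as_matrix();print(R.round(3))
yaw=p[2];ty=fx(p,(0,1,0))-fx(p,(0,0,0))
print('angle tool y',np.degrees(np.arctan2(R[1,1],R[0,1])),'fix y',np.degrees(np.arctan2(ty[1],ty[0])))
print('delta tool',R.T@(fx(p,(0,-97,150))-s['eef_pos']),s['t'],s['joints'])
E
```

```text
guide [297.99 230.16] [-29.46  27.68  28.  ] gauge [288.23 240.31] [-47.05  62.23  28.  ] gap 34.55
[[134 119 100 127 119 120 123 122 117 122 127 118 118 132]
 [130 117 102 119 118 120 124 117 100 120 135 126 125 134]
 [121 115  98  95 118 119 122 115 107 125 133 132 133 132]
 [120 124 108  88 117 119 125 127 121 132 131 132 131 131]
 [113 132 120  99 104 100  99 104  95 118 131 131 132 132]
 [120 133 131 113  81  71  57  62  63  97 132 132 132 131]
 [133 132 128 107  61  61  61  59  65 100 132 130 132 131]
 [131 132 125 101  67  60  59  57  83 121 132 133 134 135]
 [133 134 130 120 105  85  64  65 102 134 135 135 135 135]
 [133 132 133 132 130 121 105 100 122 135 136 135 135 135]
 [133 134 134 134 135 135 131 128 135 134 135 135 134 134]
 [135 134 134 135 135 135 136 135 134 134 133 133 132 130]]
[[134 134 134 133 133 133 133 134 134 134 135 135 135 134]
 [133 134 132 133 134 134 134 134 135 135 134 134 135 135]
 [133 134 134 134 133 135 135 135 136 134 134 133 133 131]
 [134 134 135 135 134 127 109 115 127 133 132 132 131 132]
 [135 134 135 135 131 109  68  75 100 124 123 116 133 132]
 [135 134 134 133 122  89  90 110 103 119 120 116 133 132]
 [133 133 131 130 126 106 115 129 121 121 122 120 119 126]
 [127 122 127 118 126 122 121 120 120 120 120 111 107 127]
 [129 122 129 126 130 120 119 118 117 119 119 107 105 136]
 [134 133 133 134 130 119 118 118 118 119 113  88  90 120]]
[[ 0.     0.243 -0.97 ]
 [-0.    -0.97  -0.243]
 [-1.     0.    -0.   ]]
angle tool y -75.91869289569571 fix y 110.53348415189609
delta tool [  41.32487045 -326.03177147 -527.43129928] 0.5 [-1.43062010e+00  4.90921920e-01  1.55897299e+00  1.37447638e-05  1.09168917e+00 -1.05595280e-01]
```

Emit:
step_arm(jaw=1, steps=[[0, 0, 0, -0.8], [0, -0.33, -0.7, 0], [0, -0.33, -0.7, 0], [0, -0.33, -0.7, 0], [0, -0.33, -0.7, 0], [0, -0.33, -0.7, 0], [0, -0.33, -0.7, 0], [0, -0.33, -0.7, 0], [0, -0.33, -0.7, 0], [0, -0.33, -0.7, 0], [0, -0.33, -0.7, 0], [0, -0.33, -0.7, 0], [0, -0.33, -0.7, 0], [0, -0.33, -0.7, 0], [0, -0.33, -0.7, 0], [0, -0.33, -0.7, 0], [0, -0.33, -0.7, 0], [0, 0, 0, 0], [0, 0, 0, 0]])

```text
t: 2.88
eef_pos: [583.9, -163.2, 191.2]
tcp_rot: [-0.091, 1.57, -2.874]
ft_force: [0.2, 0.4, -0.4]
opening: 0.006
```

Run:
```python
from h import *
a=avg('top',2);zoom('t',a.astype('uint8'),238,172,130,95,6,'pics/t1.png')
a=avg('scene',2);zoom('t',a.astype('uint8'),255,115,135,130,4.5,'pics/s1.png')
s=state();p=np.load('p.npy');print(inv(p,s['eef_pos']),s)
```

```text
[ -1.22986843 -98.78744993 191.4822433 ] {'t': 3.075, 'joints': array([-3.82265980e-01,  4.64071028e-01,  1.60649819e+00, -1.68837241e-04,
        1.07087324e+00,  8.32265337e-01]), 'qvel': array([ 0.00224022,  0.00185272, -0.0036489 ,  0.00094014,  0.00110462,
        0.00064481]), 'tau': array([ 2.15478907e-01, -5.90771377e+01, -2.55251777e+01,  7.46374321e-02,
       -3.70861567e-02, -7.13176632e-03]), 'eef_pos': array([ 583.82722334, -163.74396787,  191.4822433 ]), 'tcp_rot': array([ 1.6243646 ,  1.57058534, -1.16088212]), 'ft_force': array([-0.24825594, -0.36491994, -0.34760619]), 'moment': array([-0.00076628,  0.00299243,  0.03701081]), 'opening': 0.007279668289098316}
```

View pics/t1.png

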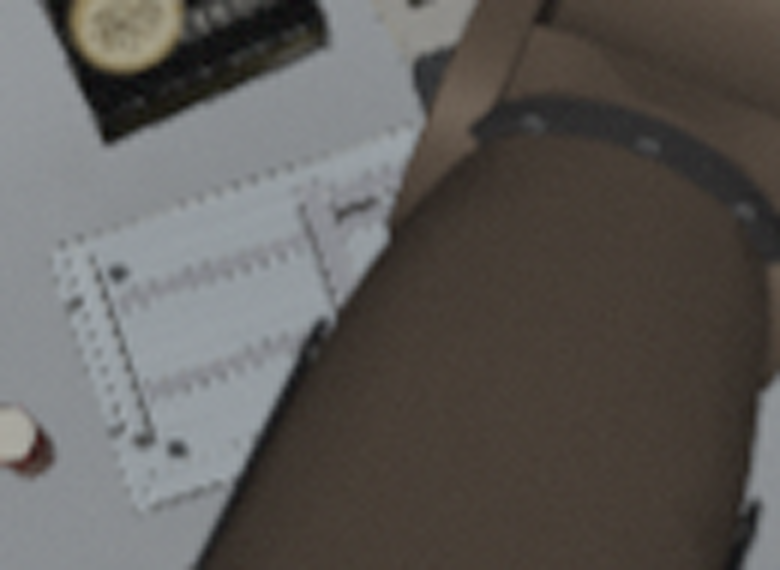

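View pics/s1.png

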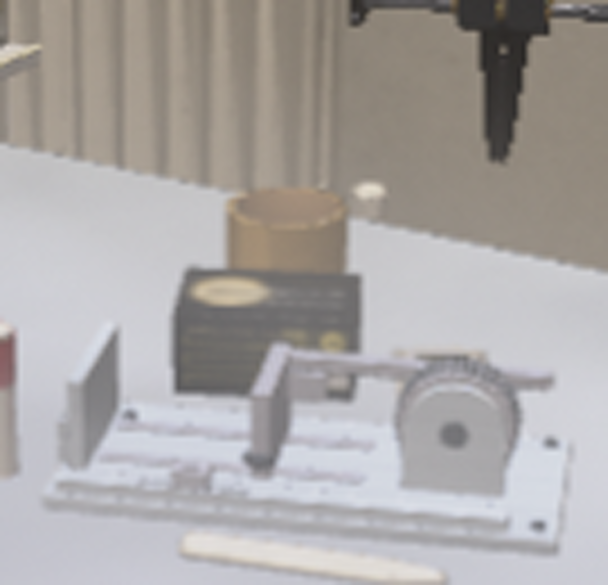

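Emit:
step_arm(steps=[[0.25, 0, 0, 0], [0.25, 0, 0, 0], [0.25, 0, 0, 0], [0.25, 0, 0, 0], [0.25, 0, 0, 0], [0.25, 0, 0, 0], [0.25, 0, 0, 0], [0.05, 0, 0, 0], [0, 0, 0, 0], [0, 0, 0, 0]])

```text
t: 4.32
eef_pos: [584.6, -163.0, 101.8]
tcp_rot: [2.326, 1.57, -0.458]
ft_force: [-0.1, -0.2, 0.7]
opening: 0.006
```

Run:
```python
from h import *
a=avg('scene',2);zoom('t',a.astype('uint8'),265,155,110,80,7,'pics/s2.png')
s=state();p=np.load('p.npy');print(inv(p,s['eef_pos']),s['eef_pos'],s['ft_force'],proj('scene',s['eef_pos']))
```

```text
[ -0.37310336 -98.35684999 101.74889197] [ 584.47852091 -163.04021069  101.74889197] [ 0.17190367  0.67864149 -0.54733093] [363.50634371 190.21660697]
```

View pics/s2.png

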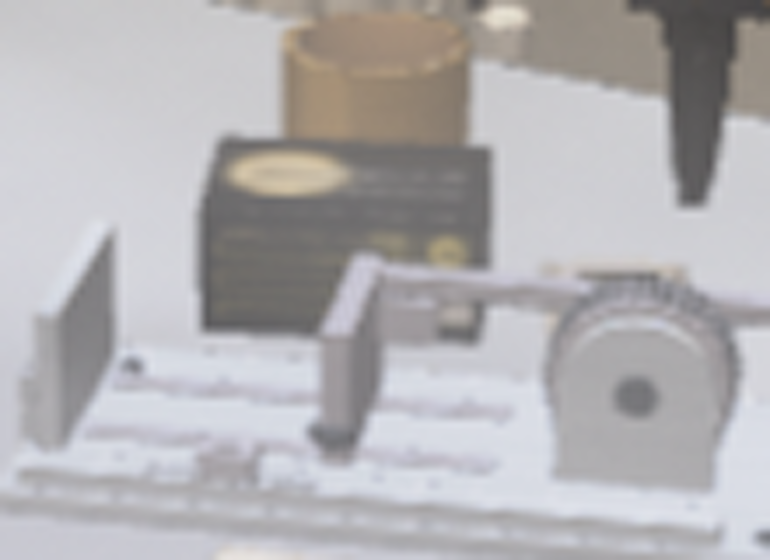

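Run:
```python
from h import *
a=avg('scene',2)
s=state();p=np.load('p.npy')
for P in [(0,-85,86),(0,-85,50),(-13,-85,86),(-21,-85,80),(0,130,72)]: print(P,proj('scene',fx(p,P)))
z=cv2.resize(a[170:215,335:385,::-1].astype('uint8'),None,fx=12,fy=12,interpolation=cv2.INTER_NEAREST);cv2.imwrite('pics/s3.png',z)
```

```text
(0, -85, 86) [358.0904218  195.32445604]
(0, -85, 50) [357.49974843 207.85023537]
(-13, -85, 86) [357.59263952 197.37502128]
(-21, -85, 80) [357.18261431 200.78693082]
(0, 130, 72) [277.30709822 193.72400523]
```

View pics/s3.png

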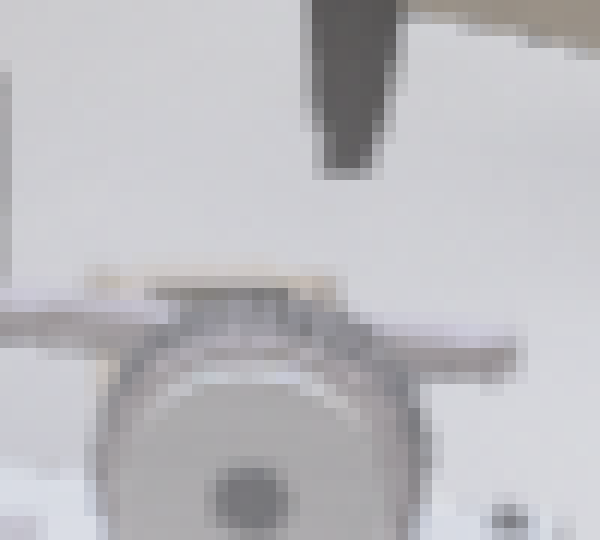

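Emit:
step_arm(steps=[[0.1, 0, 0, 0], [0.1, 0, 0, 0], [0.04, 0, 0, 0], [0.02, 0, 0, 0], [0.02, 0, 0, 0], [0.02, 0, 0, 0], [0, 0, 0, 0]])

```text
t: 5.4
eef_pos: [584.3, -163.0, 86.3]
tcp_rot: [1.209, 1.571, -1.575]
ft_force: [-0.9, -1.2, -0.9]
opening: 0.003
```

Run:
```python
from h import *
a=avg('scene',1)
s=state();p=np.load('p.npy');print(inv(p,s['eef_pos']),s['ft_force'],proj('scene',s['eef_pos']))
z=cv2.resize(a[170:215,335:385,::-1].astype('uint8'),None,fx=12,fy=12,interpolation=cv2.INTER_NEAREST);cv2.imwrite('pics/s4.png',z)
```

```text
[ -0.4809756  -98.2453414   86.34469424] [-0.56641304 -0.46154514 -0.54601828] [363.17898655 195.68371485]
```

View pics/s4.png

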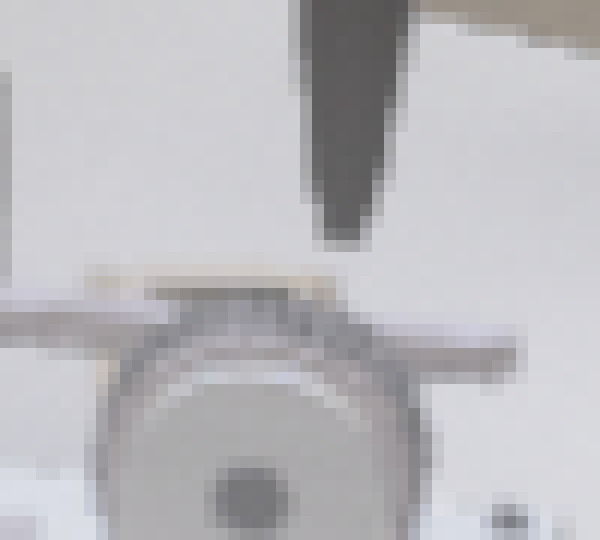

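Run:
```python
from h import *
e=np.array([152.1,-606,190.8]);y=np.array([.243,-.97,0])
for d in(-53,53): print(proj('scene',e+d*y), proj('scene',e+d*y+[0,0,17]))
b=cv2.imread('pics/scene0.png');cv2.imwrite('pics/sf.png',cv2.resize(b[240:305,460:580],None,fx=6,fy=6,interpolation=cv2.INTER_NEAREST))
```

```text
[474.42037681 294.38329926] [476.11672838 284.82372818]
[547.8960636  305.51595172] [550.38283685 295.86882229]
```

View pics/sf.png

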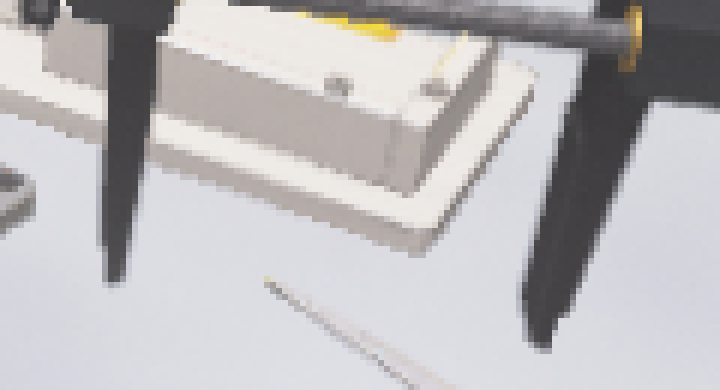

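Emit:
step_arm(steps=[[0.02, 0, 0, 0], [0.02, 0, 0, 0], [0.02, 0, 0, 0], [0.02, 0, 0, 0], [0, 0, 0, 0]])

```text
t: 6.08
eef_pos: [584.3, -162.9, 82.2]
tcp_rot: [-0.333, 1.571, -3.117]
ft_force: [0.4, 0.2, 0.9]
opening: 0.004
```

Emit:
step_arm(steps=[[0.02, 0, 0, 0], [0.02, 0, 0, 0], [0.02, 0, 0, 0], [0.02, 0, 0, 0], [0, 0, 0, 0]])

```text
t: 6.7
eef_pos: [584.3, -163.0, 78.2]
tcp_rot: [0.0, 1.571, -2.784]
ft_force: [-0.1, 0.0, -0.7]
opening: 0.005
```

Emit:
step_arm(steps=[[0.02, 0, 0, 0], [0.02, 0, 0, 0], [0.02, 0, 0, 0], [0, 0, 0, 0]])

```text
t: 7.2
eef_pos: [584.3, -163.0, 75.2]
tcp_rot: [-0.161, 1.571, -2.945]
ft_force: [-1.0, 0.3, 0.9]
opening: 0.011
```

Run:
```python
from h import *
a=avg('scene',1)
s=state();p=np.load('p.npy');print(inv(p,s['eef_pos']),s['ft_force'],proj('scene',s['eef_pos']))
z=cv2.resize(a[170:215,335:385,::-1].astype('uint8'),None,fx=12,fy=12,interpolation=cv2.INTER_NEAREST);cv2.imwrite('pics/s5.png',z)
```

```text
[ -0.49371192 -98.22283911  75.30238608] [-0.2306623  -0.55555614  0.18695418] [362.9699245  199.56238052]
```

View pics/s5.png

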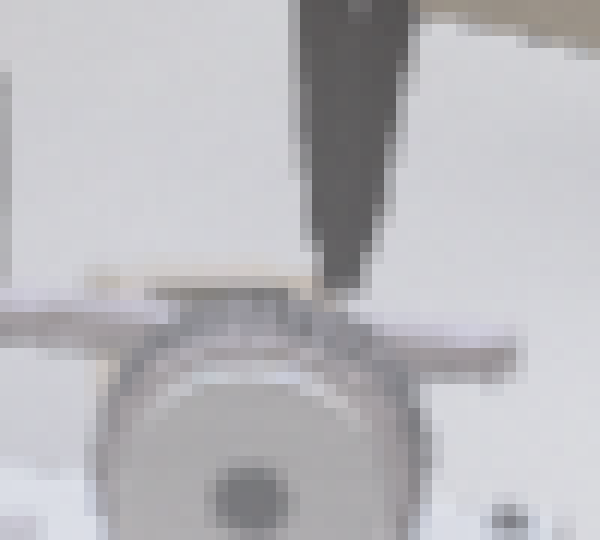

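The visible fingertip sits about 16 mm above where the reported TCP projects. Before pressing, I'll rule out a sideways offset by turning the tool about its own axis higher up and watching whether the tip moves.

Emit:
step_arm(steps=[[-0.5, 0, 0, 0], [-0.3, 0, 0, 0], [0, 0, 0, 1], [0, 0, 0, 1], [0, 0, 0, 1], [0, 0, 0, 1], [0, 0, 0, 1], [0, 0, 0, 1], [0, 0, 0, 1], [0, 0, 0, 1], [0, 0, 0, 0], [0, 0, 0, 0]])

```text
t: 8.75
eef_pos: [584.3, -162.9, 115.4]
tcp_rot: [3.053, 1.571, -0.845]
ft_force: [1.2, 0.1, -0.5]
opening: 0.004
```

Run:
```python
from h import *
a=avg('scene',1)
s=state();print(s['eef_pos'],proj('scene',s['eef_pos']),s['joints'])
z=cv2.resize(a[135:215,335:385,::-1].astype('uint8'),None,fx=7,fy=7,interpolation=cv2.INTER_NEAREST);cv2.imwrite('pics/s6.png',z)
```

```text
[ 584.3224101  -162.9853651   115.38290688] [363.71049636 185.36178831] [-3.80821015e-01  5.47976488e-01  1.68615248e+00 -1.13844709e-04
  9.07349238e-01  1.94708709e+00]
```

View pics/s6.png

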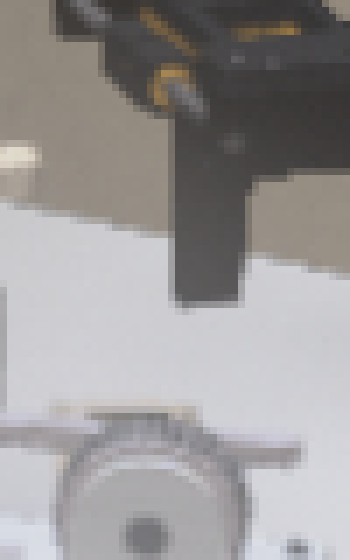

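The tip stays on the tool axis: the picture shows it at about (364.7,178), still roughly 7 px above the projected TCP. So the fingers are just physically about 17 mm shorter than the reported TCP. I'll turn to 90° (wide pad along the rolling direction) and descend by feel.

Emit:
step_arm(steps=[[0.2, 0, 0, 1], [0.2, 0, 0, 1], [0.2, 0, 0, 1], [0.1, 0, 0, 0.25], [0.1, 0, 0, 0], [0.02, 0, 0, 0], [0.02, 0, 0, 0], [0.02, 0, 0, 0], [0, 0, 0, 0]])

```text
t: 9.93
eef_pos: [584.3, -163.0, 72.4]
tcp_rot: [-2.848, 1.571, -0.919]
ft_force: [0.7, -0.3, -0.0]
opening: 0.003
```

Emit:
step_arm(steps=[[0.02, 0, 0, 0], [0.02, 0, 0, 0], [0.02, 0, 0, 0], [0, 0, 0, 0]])

```text
t: 10.42
eef_pos: [584.3, -163.0, 69.2]
tcp_rot: [1.299, 1.571, -3.056]
ft_force: [0.2, 1.1, -0.9]
opening: 0.009
```

Emit:
step_arm(steps=[[0.02, 0, 0, 0], [0.02, 0, 0, 0], [0, 0, 0, 0]])

```text
t: 10.8
eef_pos: [584.3, -163.0, 67.2]
tcp_rot: [1.586, 1.571, -2.769]
ft_force: [0.6, 0.2, 0.4]
opening: 0.002
```

Emit:
step_arm(steps=[[0.02, 0, 0, 0], [0, 0, 0, 0], [0, 0, 0, 0]])

```text
t: 11.18
eef_pos: [584.3, -163.0, 66.3]
tcp_rot: [2.807, 1.571, -1.548]
ft_force: [-0.3, -0.1, 0.8]
opening: 0.005
```

Run:
```python
from h import *
a=avg('scene',1)
s=state();p=np.load('p.npy');print(inv(p,s['eef_pos']),s['ft_force'],proj('scene',s['eef_pos']))
z=cv2.resize(a[170:215,335:385,::-1].astype('uint8'),None,fx=12,fy=12,interpolation=cv2.INTER_NEAREST);cv2.imwrite('pics/s7.png',z)
```

```text
[ -0.47731734 -98.24172358  66.33598973] [-0.32305243  0.78800015  1.25466839] [362.81601907 202.68907178]
```

View pics/s7.png

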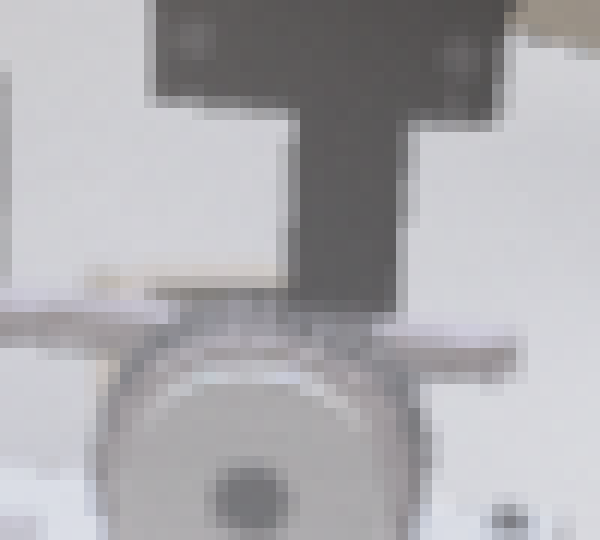

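Emit:
step_arm(steps=[[0, 0, 0.08, 0], [0.02, 0, 0, 0], [0, 0, 0, 0], [0, 0, 0, 0]])

```text
t: 11.72
eef_pos: [583.0, -159.3, 65.3]
tcp_rot: [-3.011, 1.571, -1.083]
ft_force: [-0.5, 0.6, -0.3]
opening: 0.004
```

Emit:
step_arm(steps=[[0.02, 0, 0, 0], [0, 0, 0, 0], [0, 0, 0, 0]])

```text
t: 12.1
eef_pos: [582.9, -159.2, 64.3]
tcp_rot: [2.696, 1.571, -1.659]
ft_force: [-0.1, 1.3, -0.5]
opening: 0.005
```

Emit:
step_arm(steps=[[0.02, 0, 0, 0], [0, 0, 0, 0], [0, 0, 0, 0]])

```text
t: 12.48
eef_pos: [582.9, -159.2, 63.3]
tcp_rot: [2.413, 1.571, -1.942]
ft_force: [0.2, 1.1, -0.3]
opening: 0.002
```

Emit:
step_arm(steps=[[0.02, 0, 0, 0], [0, 0, 0, 0], [0.02, 0, 0, 0], [0, 0, 0, 0]])

```text
t: 12.98
eef_pos: [583.2, -159.6, 62.5]
tcp_rot: [-2.575, 1.569, -0.646]
ft_force: [-2.6, 0.4, 12.4]
opening: 0.003
```

Run:
```python
from h import *
a=avg('scene',1)
s=state();p=np.load('p.npy');print(inv(p,s['eef_pos']),s['ft_force'],proj('scene',s['eef_pos']))
z=cv2.resize(a[170:215,335:385,::-1].astype('uint8'),None,fx=12,fy=12,interpolation=cv2.INTER_NEAREST);cv2.imwrite('pics/s8.png',z)
```

```text
[ -0.31931837 -94.74076087  62.57064603] [-2.91994202 -1.23332434 12.41824973] [361.41458199 203.86310871]
```

View pics/s8.png

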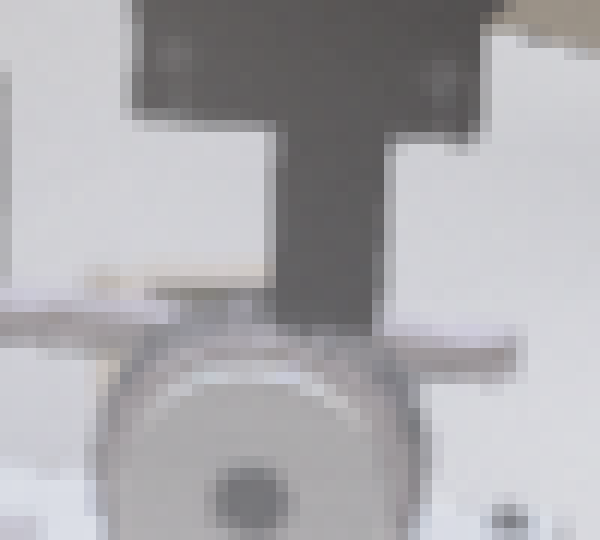

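Contact: 12 N on the wheel at z ≈ 62.5, and the picture shows the tip sitting on the wheel rim. I'll ease off slightly and make the first stroke.

Emit:
step_arm(steps=[[-0.006, 0, 0, 0], [0, 0, 0.04, 0], [0, 0, 0.04, 0], [0, 0, 0.04, 0], [0, 0, 0.04, 0], [0, 0, 0.04, 0], [0, 0, 0.04, 0]])

```text
t: 13.9
eef_pos: [579.1, -148.6, 62.8]
tcp_rot: [-2.642, 1.569, -0.714]
ft_force: [-2.9, -2.4, 11.3]
opening: 0.004
```

Emit:
step_arm(steps=[[0, 0, 0.04, 0], [0, 0, 0.04, 0], [0, 0, 0.04, 0], [0, 0, 0.04, 0], [0, 0, 0.04, 0], [0, 0, 0.04, 0], [0, 0, 0, 0]])

```text
t: 14.78
eef_pos: [574.9, -137.1, 62.7]
tcp_rot: [-2.558, 1.569, -0.63]
ft_force: [-3.2, -0.4, 10.6]
opening: 0.009
```

Run:
```python
from h import *
a=avg('scene',2)
s=state();p=np.load('p.npy');print(inv(p,s['eef_pos']),s['ft_force'])
zoom('t',a.astype('uint8'),265,155,110,80,7,'pics/s9.png')
```

```text
[ -0.29622394 -70.66786717  62.67677974] [-3.22558877 -0.0639082   9.94002927]
```

View pics/s9.png

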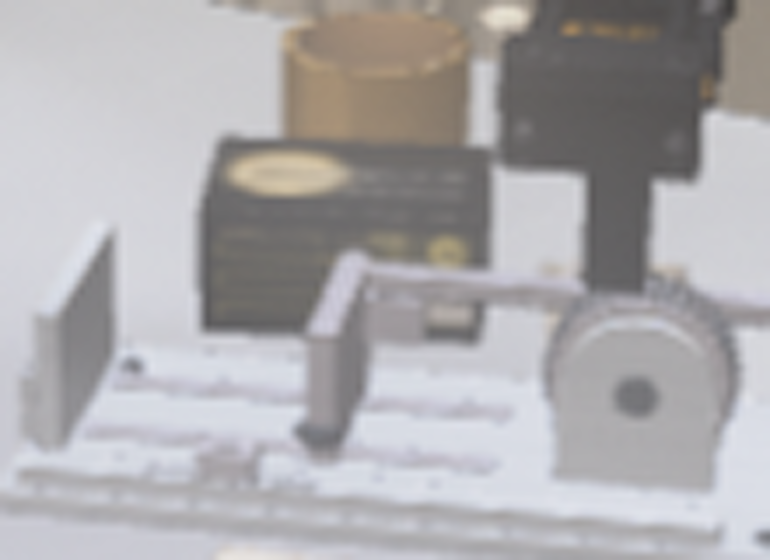

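First stroke: the guide moved about 5 mm (plate edge from 320 to 307 in the zoomed picture), with no slip. Now I'll finish this stroke, lift, return and stroke again.

Emit:
step_arm(steps=[[0, 0, 0.04, 0], [0.004, 0, 0.04, 0], [0.004, 0, 0.04, 0], [0.004, 0, 0.04, 0], [-0.212, 0, 0, 0], [0, 0, -0.34, 0], [0, 0, -0.34, 0], [0, 0, 0, 0], [0.2, 0, 0, 0], [0.008, 0, 0, 0], [0, 0, 0.04, 0], [-0.002, 0, 0.04, 0], [-0.002, 0, 0.04, 0], [-0.004, 0, 0.04, 0]])

```text
t: 16.62
eef_pos: [581.1, -154.0, 62.7]
tcp_rot: [-2.679, 1.569, -0.75]
ft_force: [-3.7, -3.4, 16.0]
opening: 0.007
```

Emit:
step_arm(steps=[[0, 0, 0.04, 0], [0, 0, 0.04, 0], [0, 0, 0.04, 0], [0, 0, 0.04, 0], [0, 0, 0.04, 0], [0, 0, 0.04, 0], [0, 0, 0.04, 0], [0, 0, 0.04, 0]])

```text
t: 17.62
eef_pos: [575.5, -139.0, 62.7]
tcp_rot: [-2.643, 1.569, -0.715]
ft_force: [-4.7, -2.4, 15.8]
opening: 0.002
```

Emit:
step_arm(steps=[[0, 0, 0.04, 0], [0, 0, 0.04, 0], [0.004, 0, 0.04, 0], [0.004, 0, 0.04, 0], [0.004, 0, 0.04, 0], [0, 0, 0, 0]])

```text
t: 18.38
eef_pos: [571.7, -128.7, 61.2]
tcp_rot: [-2.367, 1.57, -0.438]
ft_force: [-1.1, 1.5, 8.6]
opening: 0.006
```

Run:
```python
from h import *
a=avg('scene',2)
s=state();p=np.load('p.npy');print(inv(p,s['eef_pos']),s['ft_force'])
zoom('t',a.astype('uint8'),265,155,110,80,7,'pics/s10.png')
```

```text
[ -0.39303655 -61.74910287  61.1620707 ] [-1.36495092  2.27233867  9.3112224 ]
```

View pics/s10.png

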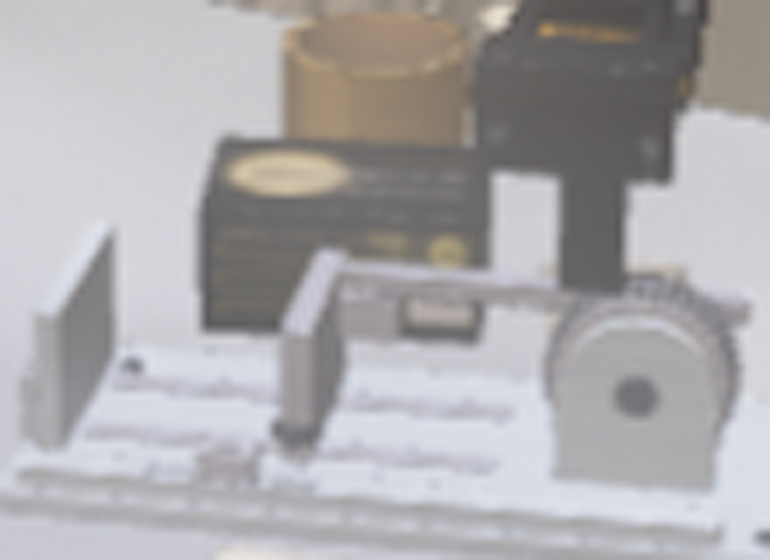

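Emit:
step_arm(steps=[[-0.215, 0, 0, 0], [0, 0, -0.34, 0], [0, 0, -0.34, 0], [0, 0, 0, 0], [0.2, 0, 0, 0], [0.008, 0, 0, 0], [0, 0, 0.04, 0], [-0.002, 0, 0.04, 0], [-0.002, 0, 0.04, 0], [-0.004, 0, 0.04, 0], [0, 0, 0.04, 0], [0, 0, 0.04, 0], [0, 0, 0.04, 0], [0, 0, 0.04, 0], [0, 0, 0.04, 0], [0, 0, 0.04, 0], [0, 0, 0.04, 0], [0, 0, 0.04, 0]])

```text
t: 20.72
eef_pos: [575.5, -138.9, 62.7]
tcp_rot: [-2.671, 1.569, -0.742]
ft_force: [-4.0, -2.1, 14.9]
opening: 0.003
```

Emit:
step_arm(steps=[[0, 0, 0.04, 0], [0, 0, 0.04, 0], [0.004, 0, 0.04, 0], [0.004, 0, 0.04, 0], [0.002, 0, 0.04, 0], [0, 0, 0, 0]])

```text
t: 21.48
eef_pos: [571.6, -128.8, 61.2]
tcp_rot: [-2.324, 1.571, -0.395]
ft_force: [-1.5, 0.6, 6.3]
opening: 0.004
```

Emit:
step_arm(steps=[[-0.5, 0, 0, 0], [-0.5, 0, -0.34, 0], [-0.5, 0, -0.34, 0], [0, 1, -0.5, 0], [0, 1, -0.5, 0], [0, 1, -0.5, 0], [0, 0, -0.9, 0], [0, 0, -0.9, 0], [0, 0, 0, 0], [0, 0, 0, 0]])

```text
t: 22.72
eef_pos: [500.3, -367.1, 135.3]
tcp_rot: [0.445, 1.569, 2.373]
ft_force: [-0.6, 0.5, -0.8]
opening: 0.004
```

Run:
```python
from h import *
a=avg('scene',4);np.save('sc.npy',a)
s=state();p=np.load('p.npy');print(inv(p,s['eef_pos']),s['ft_force'],s['t'])
zoom('t',a.astype('uint8'),265,155,110,80,7,'pics/s11.png')
a=avg('top',4);np.save('tp.npy',a)
zoom('t',a.astype('uint8'),238,172,130,95,6,'pics/t11.png')
```

```text
[-150.31215701 -260.1715717   136.37461603] [0.49269573 0.92351067 0.02162652] 22.925
```

View pics/s11.png

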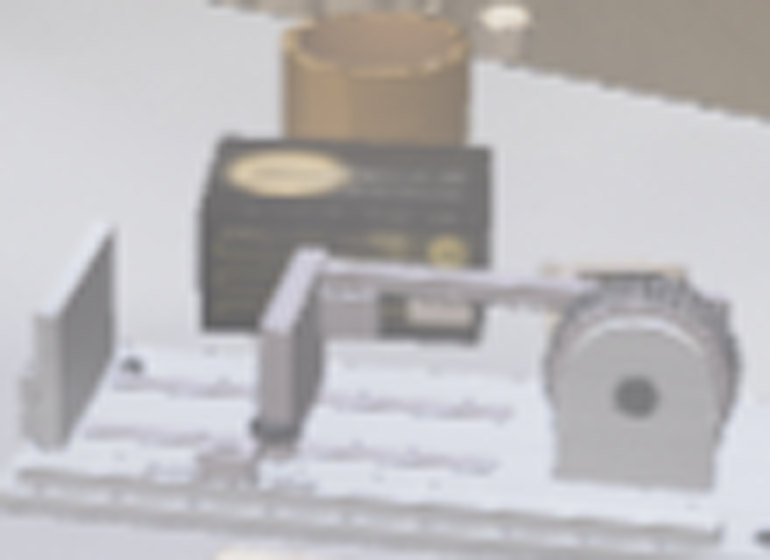

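View pics/t11.png

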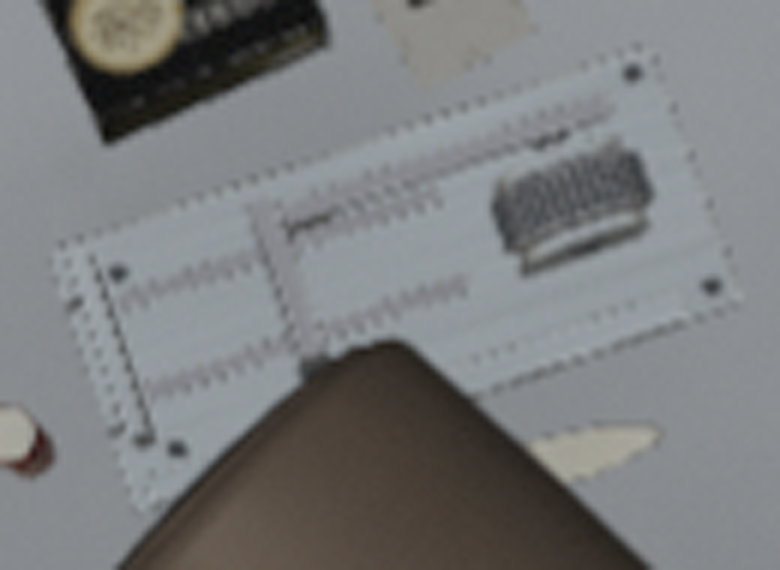

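Emit:
step_arm(steps=[[-0.3, 0.6, -1, 0], [0, 0.6, -1, 0], [0, 0.6, -1, 0], [0, 0.6, -1, 0], [0, 0, 0, 0], [0, 0, 0, 0]])

```text
t: 23.88
eef_pos: [458.3, -596.8, 150.9]
tcp_rot: [0.025, 1.57, 1.953]
ft_force: [0.9, 0.3, 0.2]
opening: 0.004
```

Run:
```python
from h import *
s=state();p=np.load('p.npy');print(s['eef_pos'],inv(p,s['eef_pos']),s['t'])
a=avg('top',8);np.save('tp.npy',a)
zoom('t',a.astype('uint8'),238,172,130,95,6,'pics/t12.png')
z=cv2.convertScaleAbs(a[215:255,270:315,::-1],alpha=1.5);cv2.imwrite('pics/t13.png',cv2.resize(z,None,fx=16,fy=14,interpolation=cv2.INTER_CUBIC))
z=np.load('sc.npy')[200:235,275:320,::-1].astype('uint8');cv2.imwrite('pics/s13.png',cv2.resize(z,None,fx=16,fy=16,interpolation=cv2.INTER_CUBIC))
```

```text
[ 458.34325113 -596.84823521  150.90040011] [-270.65487961 -460.36136633  150.90040011] 23.875
```

View pics/t12.png

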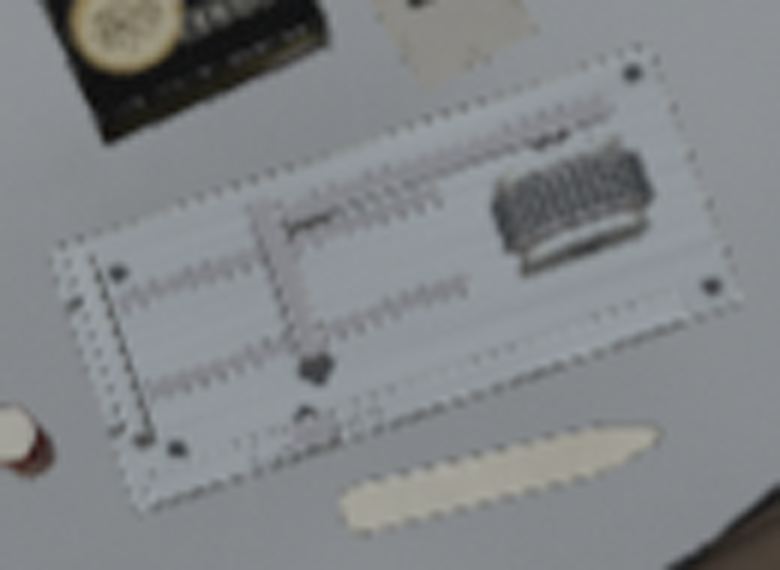

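View pics/t13.png

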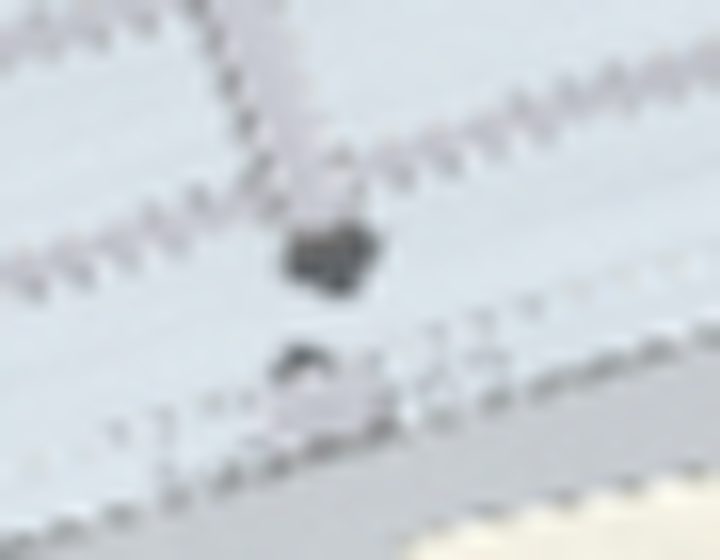

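View pics/s13.png

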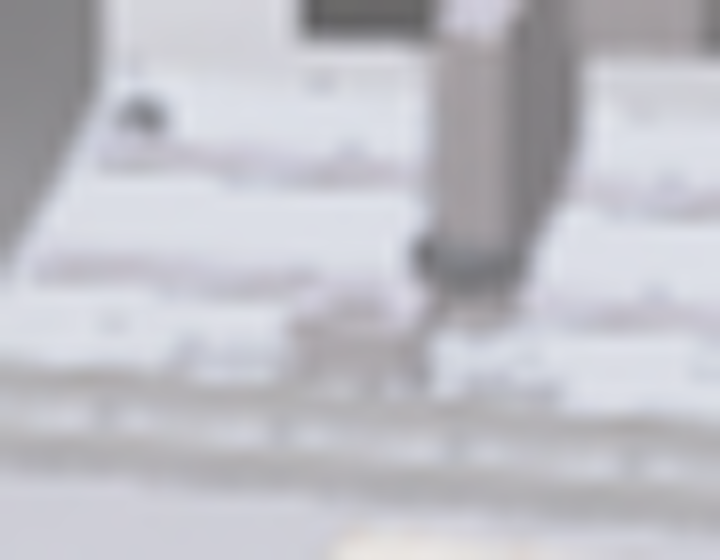

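Run:
```python
from h import *
p=np.load('p.npy')
a0=cv2.imread('pics/top0.png').mean(2);a1=np.load('tp.npy').mean(2)
np.set_printoptions(linewidth=200)
def bl(g,u0,u1,v0,v1,th):
    s=g[v0:v1,u0:u1];w=np.clip(th-s,0,None);v,u=np.mgrid[v0:v1,u0:u1];return np.array([(u*w).sum(),(v*w).sum()])/w.sum()
A0=bl(a0,294,303,228,237,95);A1=bl(a1,286,296,229,238,95);
print(A0,A1); d=A1-A0;print(d,np.hypot(*d))
W0,W1=onz('top',A0,30),onz('top',A1,30);m=W1-W0;print('world move',m,np.linalg.norm(m),'yaw',np.arctan2(m[1],m[0])-np.pi/2,p[2])
print(a1[228:248,282:298].round().astype(int))
```

```text
[298.05286344 230.28634361] [290.1903195  233.07366522]
[-7.86254394  2.7873216 ] 8.341987705914184
world move [-8.15512948 21.42714945  0.        ] 22.926597446100267 yaw 0.36366942049192286 0.35837690535670713
[[130 146 136 120 125 132 133 135 141 137 126 148 139 133 150 149]
 [121 135 133 131 123 114 133 134 136 131 130 150 149 149 149 148]
 [132 132 136 137 124 123 132 133 131 117 124 149 148 148 149 148]
 [140 139 146 146 139 132 110 109 103  81  88 125 141 148 149 149]
 [149 149 150 149 149 132  86  75  71  69  66 100 143 149 148 149]
 [150 150 151 149 146 122  75  68  67  68  73 112 149 150 149 149]
 [149 149 149 149 146 126  80  66  68  66  94 137 150 151 151 151]
 [150 150 149 150 150 143 126 110  81  71 114 151 151 151 152 151]
 [151 151 150 150 150 150 150 144 128 125 139 152 151 152 151 151]
 [150 150 150 150 150 151 151 151 151 151 152 151 151 151 151 149]
 [151 151 151 151 152 151 152 152 151 152 151 150 149 149 142 136]
 [151 151 152 151 152 142 123 129 143 150 149 148 147 148 148 140]
 [152 152 152 151 148 123  77  85 112 140 139 130 149 149 148 141]
 [151 151 151 151 138 100 100 124 116 133 134 132 150 149 142 133]
 [151 149 147 145 141 120 129 143 136 137 137 134 134 142 130 138]
 [143 135 143 132 142 137 136 134 134 135 135 125 121 143 137 144]
 [144 139 145 141 145 135 134 132 131 133 135 121 119 153 136 123]
 [149 151 150 151 146 134 134 133 133 134 126  99 102 135 131 121]
 [151 152 148 134 131 141 141 114 104 110 111 105 118 126 136 135]
 [152 147 139 139 129 116 119 103 103 117 123 128 137 136 135 136]]
```

Run:
```python
from h import *
p=np.load('p.npy');p[2]=.362
a1=np.load('tp.npy').mean(2).astype('float32')
X=np.arange(-20,-75,-.5);Y=np.arange(20,90,.5)
uv=np.array([[proj('top',fx(p,(x,y,28))) for y in Y] for x in X]).astype('float32')
r=cv2.remap(a1,uv[...,0],uv[...,1],cv2.INTER_CUBIC)
im=cv2.resize(np.clip(r*1.5,0,255).astype('uint8'),None,fx=5.5,fy=5,interpolation=cv2.INTER_LINEAR)
for y in range(20,90,10): cv2.putText(im,str(y),(int((y-20)*11),12),0,.4,0);cv2.line(im,(int((y-20)*11),14),(int((y-20)*11),24),0)
cv2.imwrite('pics/rect.png',im)
def c(row,th):
    w=np.clip(th-row,0,None);return (w*Y).sum()/max(w.sum(),1e-6),w.sum()
for x in range(-24,-56,-1):
    i=int((-20-x)/.5);row=r[i];m1=(Y<64);print(x,np.round(c(np.where((Y>36)&(Y<60),row,999),115),1) if x>-46 else '',np.round(c(np.where((Y>54)&(Y<72),row,999),125),1) if x<-38 else '')
```

```text
Traceback (most recent call last):
  File "h.py", line 14, in proj
    c,R=cam(n);p=R.T@(np.array(P,float)-c['eye']);s=p[:2]/p[2];s=s*(1+c['k1']*(s@s))
        ~~~^^^
  File "h.py", line 5, in cam
    c=camera_info(n); return c,Rn.from_euler('xyz',c['attitude']).as_matrix()
ValueError: time passes only in moves, steps and waits
```

```bash
python3 - <<'E'
s=open('h.py').read()
s=s.replace("def cam(n):\n    c=camera_info(n); return c,Rn","C={}\ndef cam(n):\n    if n not in C: C[n]=camera_info(n)\n    c=C[n]; return c,Rn")
open('h.py','w').write(s)
E
cat > rect.py <<'E'
from h import *
import sys
p=np.load('p.npy');p[2]=.362
a1=np.load(sys.argv[1]).mean(2).astype('float32')
X=np.arange(-20,-75,-.5);Y=np.arange(20,90,.5)
uv=np.array([[proj('top',fx(p,(x,y,28))) for y in Y] for x in X]).astype('float32')
r=cv2.remap(a1,uv[...,0],uv[...,1],cv2.INTER_CUBIC)
im=cv2.resize(np.clip(r*1.5,0,255).astype('uint8'),None,fx=5.5,fy=5,interpolation=cv2.INTER_LINEAR)
for y in range(20,90,10): cv2.putText(im,str(y),(int((y-20)*11),12),0,.4,0);cv2.line(im,(int((y-20)*11),14),(int((y-20)*11),24),0)
cv2.imwrite(sys.argv[2],im)
def c(row,th):
    w=np.clip(th-row,0,None);return (w*Y).sum()/max(w.sum(),1e-6),w.sum()
lo,hi=float(sys.argv[3]),float(sys.argv[4])
for x in range(-24,-56,-1):
    row=r[int((-20-x)/.5)];print(x,np.round(c(np.where((Y>lo)&(Y<hi),row,999),115),1) if x>-44 else '',np.round(c(np.where((Y>54)&(Y<72),row,999),125),1) if x<-42 else '')
E
python3 rect.py tp.npy pics/rect.png 36 62
```

```text
-24 [ 50.5 387.2] 
-25 [ 50.3 730.7] 
-26 [  50.3 1043.7] 
-27 [  50.3 1264.6] 
-28 [  50.3 1388.7] 
-29 [  50.5 1464.9] 
-30 [  50.6 1455.7] 
-31 [  50.6 1314.2] 
-32 [  50.6 1073.8] 
-33 [ 50.5 847.4] 
-34 [ 50.7 676.4] 
-35 [ 50.7 515.9] 
-36 [ 50.6 312.3] 
-37 [ 50.7 101.9] 
-38 [0. 0.] 
-39 [0. 0.] 
-40 [0. 0.] 
-41 [0. 0.] 
-42 [0. 0.] 
-43 [0. 0.] [62.5  0.1]
-44  [ 62.1 118. ]
-45  [ 62.  334.7]
-46  [ 62.1 570.1]
-47  [ 62.3 665.3]
-48  [ 62.5 547.7]
-49  [ 62.7 304.3]
-50  [ 62.5 102.2]
-51  [58.3  9.4]
-52  [0. 0.]
-53  [0. 0.]
-54  [0. 0.]
-55  [0. 0.]
```

View pics/rect.png

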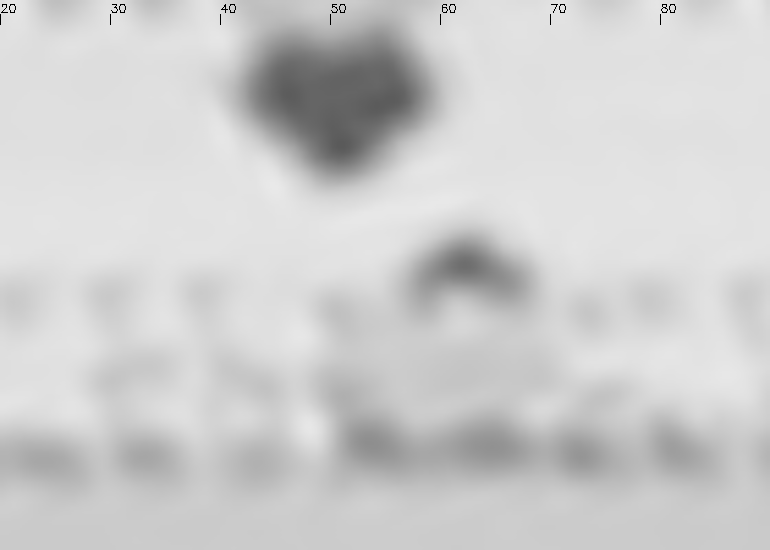

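The rectified view shows the guide index axis at y = 50.6 and the gauge point at y = 62.3. That leaves about 11.5 mm, which is about 51 mm of finger travel. I'll go back for two strokes of 34 and 17 mm.

Emit:
step_arm(steps=[[0, -0.6, 0.8, 0], [0, -0.6, 0.8, 0], [0, -0.6, 0.8, 0], [0, -0.6, 0.8, 0], [0, -0.6, 0.8, 0], [0, -0.6, 0.8, 0], [0, -0.6, 0.8, 0], [0, -0.6, 0.8, 0], [0, -0.6, 0.8, 0], [0.5, 0, 0.1, 0], [0.5, 0, 0, 0], [0.4, 0, 0, 0], [0, 0, 0, 0], [0, 0, 0, 0]])

```text
t: 26.02
eef_pos: [584.0, -161.2, 82.1]
tcp_rot: [-2.383, 1.57, -0.454]
ft_force: [0.1, 0.4, 0.5]
opening: 0.007
```

Emit:
step_arm(steps=[[0.2, 0, 0, 0], [0.19, 0, 0, 0], [0.028, 0, 0, 0], [0, 0, 0.04, 0], [-0.002, 0, 0.04, 0], [-0.002, 0, 0.04, 0], [-0.004, 0, 0.04, 0], [0, 0, 0.04, 0], [0, 0, 0.04, 0]])

```text
t: 27.15
eef_pos: [580.1, -150.9, 62.7]
tcp_rot: [-2.605, 1.567, -0.676]
ft_force: [-4.8, -3.4, 21.3]
opening: 0.003
```

Emit:
step_arm(steps=[[0, 0, 0.04, 0], [0, 0, 0.04, 0], [0, 0, 0.04, 0], [0, 0, 0.04, 0], [0, 0, 0.04, 0], [0, 0, 0.04, 0], [0, 0, 0.04, 0], [0, 0, 0.04, 0], [0.004, 0, 0.04, 0], [0.004, 0, 0.04, 0], [0.002, 0, 0.04, 0], [0, 0, 0, 0]])

```text
t: 28.65
eef_pos: [572.0, -129.3, 61.1]
tcp_rot: [-2.323, 1.569, -0.395]
ft_force: [-2.7, 2.6, 13.0]
opening: 0.004
```

Emit:
step_arm(steps=[[-0.215, 0, 0, 0], [0, 0, -0.34, 0], [0, 0, -0.34, 0], [0, 0, 0, 0], [0.2, 0, 0, 0], [0.008, 0, 0, 0], [0, 0, 0.04, 0], [-0.002, 0, 0.04, 0], [-0.002, 0, 0.04, 0], [-0.004, 0, 0.04, 0], [0, 0, 0.04, 0], [0, 0, 0.04, 0], [0, 0, 0.04, 0], [0, 0, 0.04, 0], [0, 0, 0.02, 0], [0, 0, 0, 0]])

```text
t: 30.65
eef_pos: [578.0, -145.6, 62.7]
tcp_rot: [-2.63, 1.568, -0.701]
ft_force: [-5.6, -2.7, 21.8]
opening: 0.001
```

Emit:
step_arm(steps=[[-0.4, 0, 0, 0], [-0.5, 0, 0, 0], [-0.5, 0.5, -0.5, 0], [-0.5, 0.6, -0.8, 0], [0, 0.6, -0.8, 0], [0, 0.6, -0.8, 0], [0, 0.6, -0.8, 0], [0, 0.6, -0.8, 0], [0, 0.6, -0.8, 0], [0, 0.6, -0.8, 0], [0, 0.6, -0.8, 0], [0, 0.6, -0.8, 0], [0, 0, 0, 0], [0, 0, 0, 0]])

```text
t: 32.4
eef_pos: [436.1, -608.2, 154.9]
tcp_rot: [0.075, 1.569, 2.003]
ft_force: [-0.3, 1.4, 0.4]
opening: 0.004
```

```bash
python3 - <<'E'
from h import *
s=state();print(s['eef_pos'],s['t'])
a=avg('top',8);np.save('tp2.npy',a)
b=avg('scene',3);zoom('t',b.astype('uint8'),265,155,110,80,7,'pics/s14.png')
E
python3 rect.py tp2.npy pics/rect2.png 45 74
```

```text
[ 436.07229248 -608.24032665  154.92803873] 32.4
-24 [ 62.4 354. ] 
-25 [ 62.2 712.5] 
-26 [  62.  1071.4] 
-27 [  61.9 1361.3] 
-28 [  62.  1535.8] 
-29 [  62.  1543.1] 
-30 [  61.9 1392.9] 
-31 [  61.8 1182. ] 
-32 [ 61.8 993.3] 
-33 [ 61.9 818.6] 
-34 [ 62.  616.1] 
-35 [ 62.  395.2] 
-36 [ 62.  195.2] 
-37 [61.8 53.2] 
-38 [0. 0.] 
-39 [0. 0.] 
-40 [0. 0.] 
-41 [0. 0.] 
-42 [0. 0.] 
-43 [0. 0.] [62.3  3.2]
-44  [ 62.1 128.7]
-45  [ 62.  356.2]
-46  [ 62.1 598.4]
-47  [ 62.4 691.8]
-48  [ 62.5 573.1]
-49  [ 62.8 336.7]
-50  [ 62.8 129. ]
-51  [60.  18.2]
-52  [0. 0.]
-53  [0. 0.]
-54  [0. 0.]
-55  [0. 0.]
```

View pics/rect2.png

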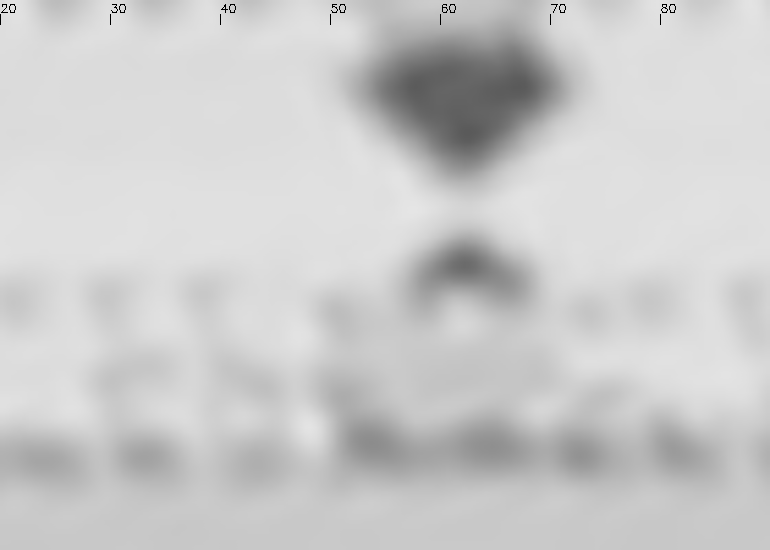

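View pics/s14.png

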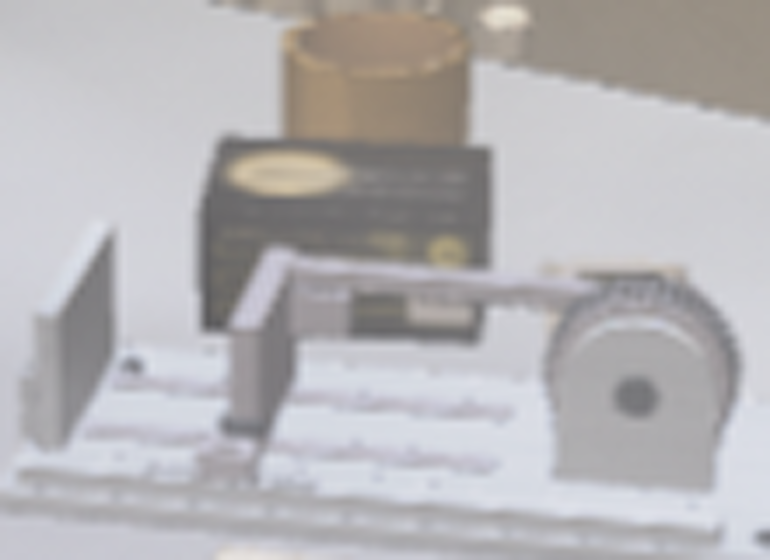

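The points face each other: guide at y = 61.9, gauge at about y = 62.2 in the rectified view. In the scene view the index sits directly behind the tab, at about (240,430) in the zoomed picture. The hand is well clear.

Run:
```python
from cell import *
job_done(); s=state(); print(s['t'],s['ft_force'])
```

```text
the job is handed in; nothing more can be done
the job is handed in; nothing more can be done
```

I closed the gap by rolling the wheel under the closed fingertips in five strokes, about 151 mm of finger travel in all. I then took the hand well clear and handed the job in at about 33 s of the 64 s allowed.

- **Alignment:** the last averaged top view, drawn in the fixture's axes, put the guide point at y = 61.9 mm and the gauge point at y = 62.2 mm. That is about 0.3 mm short, against 3 mm allowed. The scene view agreed, and the things near the fixture looked unmoved. I did not measure any bystander's position, nor check the calculator after the start.
- **Force on the wheel:** I saw 6 to 22 N upward at the call ends while rolling, more than the few newtons intended. No slip showed: by camera the guide moved about 34 mm, against about 33.5 mm expected from the travel.
- **What disagreed:** the fingertips met the wheel with the TCP reported at about z = 63 mm, though the wheel top is at 86 mm. The scene view also showed them about 16 mm above the reported TCP. I turned the tool in place to rule out a sideways offset, then found contact by force.
- **Smaller errors:** the fixture's position from the two cameras differed by about 5 mm. The final reading compares the two points in one picture, so this hardly affects it. My last call for the state after handing in returned only that the job was in, so I have no reading after that point.

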